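Weigh a plaster bell on the bench spring scale

ROBOT

A 6-joint arm with a two-finger parallel gripper is mounted at the origin on the work surface. World frame = base frame: x ahead of the robot, y to its left, z up, the work surface at z = 0. Lengths are in m, angles in rad, forces in N, time in s.
With the tool pointing down it reaches from about 0.3 to 0.775 m from the base axis. Payload 14.6 kg.
Tool frame: the origin (TCP) lies between the finger pads, 19 mm behind the fingertips; this is the grasp point; z points along the fingers, y is the line along which they close (so a half turn about z gives the same grasp; the last joint's range is limited). The gripper opens to 94 mm and grips with 3 to 60 N. Pads are 16 mm wide; open, the fingers measure 119 mm over their backs; the gripper's body (75 mm by 177 mm) begins 78 mm behind the grasp point.
Start: joints at [-1.185, 0.3, 1.521, -0, 1.321, -0.067], TCP at [0.241, -0.495, 0.224] pointing down, gripper open.
Joint ranges: [-3.03, 3.03], [-0.79, 2.21], [0.23, 2.52], [-1.04, 4.18], [0, 3.07], [-2.55, 2.55]. Speed limits (rad/s): [2.22, 2.22, 2.57, 3.14, 3.14, 3.14].

INTERFACE

Orientations are given as [roll, pitch, yaw] about the fixed x, y, z axes, in that order (R = Rz(yaw) Ry(pitch) Rx(roll)).
In Python, from station import ctrl, cams gives the robot as it stands. The module is installed in compiled form; this text tells all that it offers.
- The arm moves only by the tool arm_command, never from a script. Its argument "plan" is a list that holds one entry, the list of rows, each a list of 7 numbers: the shift along the tool's x, y, z in fractions of the full range, 1 being 500 mm, then the turn, a rotation vector about the tool's x, y, z in parts of the range, where 1.0 means 4 rad, then the closure, from -1 (fully open) to 1 (shut). A call has 1 to 12 rows; each row is the pose to reach, as a shift and turn from the pose commanded when the call began, along the tool's axes at that moment; what a row does not reach only later rows make up. A row lasts 1/10 s, in which the tool goes at most 50 mm and 8.59 degrees, less where a joint would pass 70% of its speed; a pose out of reach is approached as far as the arm can. Shift and turn numbers lie between -1 and 1, and a call with a number outside is refused. A call with a gripper value outside its range is refused whole. The fingers move at their own pace and stop on an object; "squeeze" is the grip in N (left out, the last holds). Time passes only in rows, so rows that repeat a pose let the fingers close. It gives the time, the measured TCP pose, the force, the opening and the grip force at its end, in the units of the state.
- ctrl.get_obs(): the state, without advancing time (a new reading comes with each control period).
- cams.camera(name): name is "scene" or "side" or "wrist"; returns (picture, depth): 384x512x3 uint8, blue, green, red; 384x512 float32, m along the optical axis (not along the pixel's ray), 0 where there is no reading.
- cams.camera_info(name): a dict with "fx", "fy", "cx", "cy" (pixels), "world_to_cam" (4x4, takes a point from world to camera coordinates). Camera axes: x right, y down, z forward; pixel columns grow to the right and rows downward; lengths in m; the calibration is good to about 2 mm. A picture is of the moment at which its call begins: read the wrist's pose just before it. camera_info takes no time and is no camera call; for the wrist camera it gives the pose at the moment of the call.
- ctrl.hand_in(): hands the job in; it is judged then, once.
The state is a dict: "time_s": time; "qpos": joint angles; "joint_vel": joint speeds; "tau": joint torques, N m; "ee_pos": TCP position; "eef_rot": TCP orientation; "force": force on the tool from outside, world axes, zero at the start; "moment": the same for the moment, N m; "grip_width": finger opening in m; "grip_force": force on a finger pad.
Only numpy, scipy, OpenCV 4.12 (cv2) and the standard library are available. Lean on these libraries where they do the work, as an engineer would, in place of code of your own. Each camera call takes 0.05 s, during which the arm holds its last target. There are 200 camera calls.

TASK

Weigh the plaster bell: pick it up by its crown loop and hang it by the loop on the scale's hook, lowering it at no more than a few centimetres a second until the spring carries all its weight, so that the hook neither drops nor jumps and is never pulled down to the end of its travel. Let go and wait until it hangs still, then push the black knob down to set the marker needle level with the pointer, to within half a division (5 mm), and leave the bell hanging with nothing touching it. Leave the paints, the water pot and the brush where they are.

Things in the scene. Friction and masses are not known exactly. Their poses are not given: they have to be found in the camera images.
- bell: The part to weigh: white plaster bell standing upright, 0.16 to 0.64 kg (unknown). Origin: centre of its underside. Round body 86 mm across at the foot, 24 mm at its top 72 mm up. Above it a square crown loop (72 to 122 mm up) in the bell's y-z plane, 40 mm wide along y, 14 mm thick along x. Grip the loop's two outer flanks, along y; a TCP 100 mm above the origin keeps the fingertips off the body.
- loop (a point): On the bell: middle of the underside of the loop's top bar, 112 mm above the bell's origin; it must rest in the hook's seat. Legs 8 mm wide, top bar 10 mm thick, opening (through along the bell's x) 24 mm wide, 40 mm high.
- scale: Bench spring scale, fixed: grey base plate 160 (x) by 200 (y) by 12 mm, aluminium column 290 mm high at x = +72 mm, white board (top at 262 mm) on the column's +y side, both faces with a line every 10 mm (one division). Origin: centre of the base's underside, z up. The hook arm reaches from the column along the scale's -x and ends in an upturned tip.
- reading (a joint): How far the sprung carriage with hook and pointer has been pulled down, m: 0 unloaded, end stop at 0.10. The spring gives 80 N per m, so the bell's whole weight settles at weight/80, between 0.019 and 0.079. Lightly damped; it rests within about 2 s.
- hook_seat (a point): Top of the hook's level seat, at its middle; 235 mm up when unloaded, moves down with the reading. Steel rod 7 mm thick; the seat is 26 mm long along the scale's x, at scale x = -30 mm, y = 0; it slopes up toward the column (18 mm higher) and to the tip at -x. Axes as the scale's. Bring the loop from -x over the tip, toward the scale's +x, then down; loop opening along the scale's x.
- hook_tip (a point): Top of the hook's free upturned end: 26 mm from hook_seat along the scale's -x and 16 mm higher.
- pointer (a point): End of the dark steel pointer needle on the carriage (one on each face of the board); at 245 mm height when reading = 0, moves down with it.
- marker (a joint): How far the marker has been pushed down, m: 0 at the top (245 mm high), 0.10 at the bottom; starts near the top. It stays where it is left (slides at 2 to 3 N). Marker and pointer are level when the values of the joints marker and reading are equal.
- marker_needle (a point): End of the marker's dark steel needle (one on each face of the board), facing the end of the pointer, at the pointer's height when level.
- marker_knob (a point): Centre of the top face of the black round push knob (28 mm across, 12 mm thick) on the upright rod that carries the marker needle; 100 mm above the needle, 345 mm above the table when marker = 0. Press it down from above, or pinch it to pull the marker up.
- paint_a: Bystander: paint bottle 48 mm across, 125 mm high; origin at the centre of its underside.
- paint_b: Bystander: paint bottle like paint_a.
- water_pot: Bystander: open red water pot, 72 mm across, 85 mm high; origin at the centre of its underside.
- brush: Bystander: paint brush lying on the table; origin at its underside.
There are look-alikes about, which are no part of the job. Of the things like the bell, leave any that is green, turquoise or yellow; of the rest the larger one is meant.

How it is judged:
On the way, in this order (a step that is already met when the one before it is completed fails the run):
1. the bell hangs on the hook, let go and still (distance between loop and hook_seat below 0.018 m and contact force between the fingers and bell below 0.05 N and value of joint reading above 0.014 m and velocity of joint reading between -0.01 and 0.01 m/s and linear speed of bell below 0.03 m/s), for 0.3 s.
2. the marker is set level with the pointer (z of marker_needle in the frame of pointer between -0.005 and 0.005 m and distance between loop and hook_seat below 0.018 m), for 0.2 s.
At the end, for the whole second after the job is handed in: The bell hangs free, upright (within 0.2 rad) and still by its loop in the hook's seat (loop point within 18 mm of the seat point), and the marker needle is level with the pointer within 5 mm (all of step 2 and value of joint reading above 0.014 m and velocity of joint reading between -0.01 and 0.01 m/s and linear speed of bell below 0.03 m/s and angle between bell's own z axis and vertical below 0.2 rad); the robot touches nothing.
It fails at once if the hook dropped or jumped (carriage faster than 0.08 m/s) (velocity of joint reading above 0.08 m/s or velocity of joint reading below -0.08 m/s).
It fails at once if the hook was pulled down to the end of its travel (past 0.096 m) (value of joint reading above 0.096 m).
It fails at once if a bystander was moved more than 30 mm (distance of any of paint_a, paint_b, water_pot, brush from where it was at the start of the episode above 0.03 m).
It also fails if it takes over 67 s, if anything falls off the work surface, if the arm or the gripper's body presses on something with over 40 N, if the wrist force passes 120 N, or if a joint passes its speed limit or range.

## Working session

There is one attempt and no reset: what is moved stays moved. The work goes in short steps, Python scripts to look and compute and a tool call to move; the robot and the scene stay as the last step left them, time stands still between calls to the robot, and variables do not carry over. Pictures are saved under pics/ and viewed, at most 10 in all, crops included, and the job is handed in when it is done.

Besides the shell and the picture viewer there is one more tool, called after ">>>" as name(argument=value, ...) on one line, values as JSON. arm_command: Moves the arm, as the interface text tells. Its arguments: {"type":"object","properties":{"plan":{"type":"array"},"squeeze":{"type":"number"}},"required":["plan"]}

```bash
mkdir -p pics; cat > h.py <<'E'
import numpy as np, cv2
from station import ctrl, cams
def grab(n):
    im,d=cams.camera(n); i=cams.camera_info(n)
    np.savez('pics/%s.npz'%n,im=im,d=d,T=i['world_to_cam'],K=[i['fx'],i['fy'],i['cx'],i['cy']]); return im,d,i
def pt(n,u,v,z=None):
    f=np.load('pics/%s.npz'%n); fx,fy,cx,cy=f['K']; T=np.linalg.inv(f['T'])
    r=np.array([(u-cx)/fx,(v-cy)/fy,1.])
    dd=f['d'][int(round(v)),int(round(u))]
    if z is not None:
        w=T[:3,:3]@r; dd=(z-T[2,3])/w[2]
    return (T@np.append(r*dd,1))[:3]
def proj(n,p):
    f=np.load('pics/%s.npz'%n); fx,fy,cx,cy=f['K']
    c=f['T']@np.append(p,1); return c[0]/c[2]*fx+cx,c[1]/c[2]*fy+cy
def cloud(n):
    f=np.load('pics/%s.npz'%n); fx,fy,cx,cy=f['K']; T=np.linalg.inv(f['T']); d=f['d']
    v,u=np.mgrid[:d.shape[0],:d.shape[1]]
    P=np.stack([(u-cx)/fx*d,(v-cy)/fy*d,d],-1)
    return P@T[:3,:3].T+T[:3,3]
E
python3 - <<'E'
from h import *
o=ctrl.get_obs(); print(o['time_s'],o['ee_pos'],o['eef_rot'],o['grip_width'])
for n in('scene','side'):
    im,d,i=grab(n); cv2.imwrite('pics/%s0.png'%n,cv2.resize(im,(800,600))); print(i)
E
```

```text
0.0 [ 0.24051803 -0.49435902  0.22369116] [-3.14046521e+00 -7.23269890e-05  4.52780991e-01] 0.09406901824991361
{'fx': 433.45082567139264, 'fy': 433.45082567139264, 'cx': 251.5074838219194, 'cy': 187.47743534813952, 'world_to_cam': array([[-0.263093  ,  0.96470404, -0.01132187,  0.16673458],
       [ 0.70231379,  0.18346189, -0.68782053, -0.18127303],
       [-0.66146611, -0.18891228, -0.72579249,  1.71961206],
       [ 0.        ,  0.        ,  0.        ,  1.        ]])}
{'fx': 417.4663779042121, 'fy': 417.4663779042121, 'cx': 252.35774714380906, 'cy': 191.30099898385367, 'world_to_cam': array([[-9.96016011e-01, -8.91707366e-02, -8.27791849e-04,
         4.50904512e-01],
       [-5.66921486e-02,  6.40348723e-01, -7.65989239e-01,
         1.87831994e-01],
       [ 6.88339001e-02, -7.62890617e-01, -6.42852861e-01,
         1.40642958e+00],
       [ 0.00000000e+00,  0.00000000e+00,  0.00000000e+00,
         1.00000000e+00]])}
```

View pics/scene0.png

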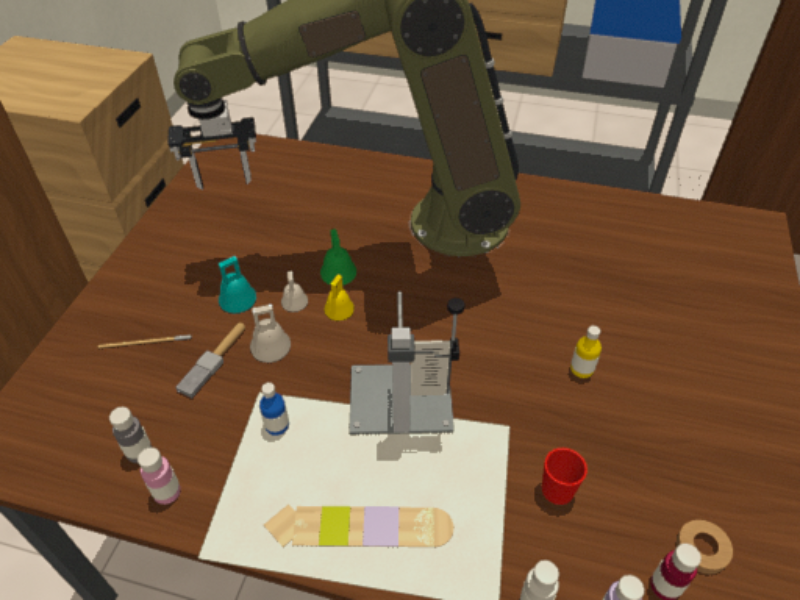

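View pics/side0.png

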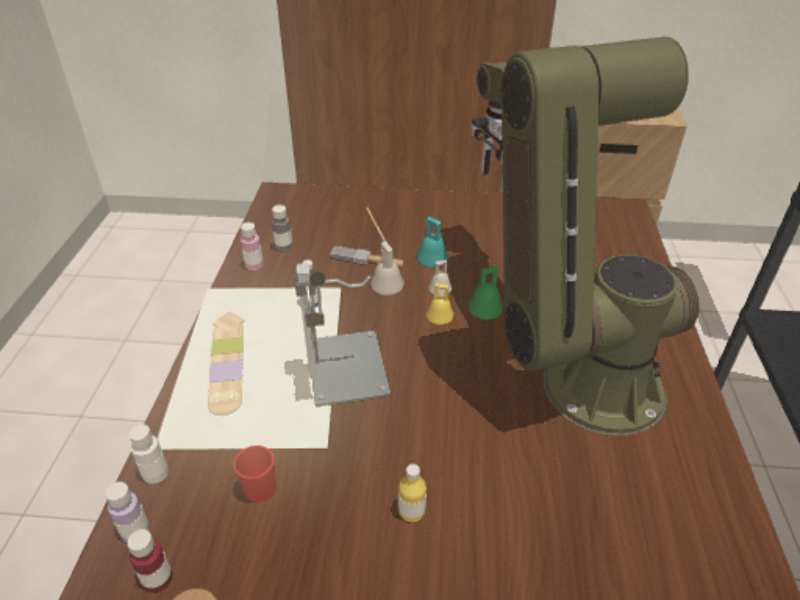

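```bash
python3 - <<'E'
from h import *
im=np.load('pics/scene.npz')['im']
c=im[140:290,105:305]; cv2.imwrite('pics/c1.png',cv2.resize(c,(800,600),interpolation=cv2.INTER_CUBIC))
im=np.load('pics/side.npz')['im']
c=im[140:270,170:343]; cv2.imwrite('pics/c2.png',cv2.resize(c,(798,600),interpolation=cv2.INTER_CUBIC))
E
```

```text
(no output)
```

View pics/c1.png

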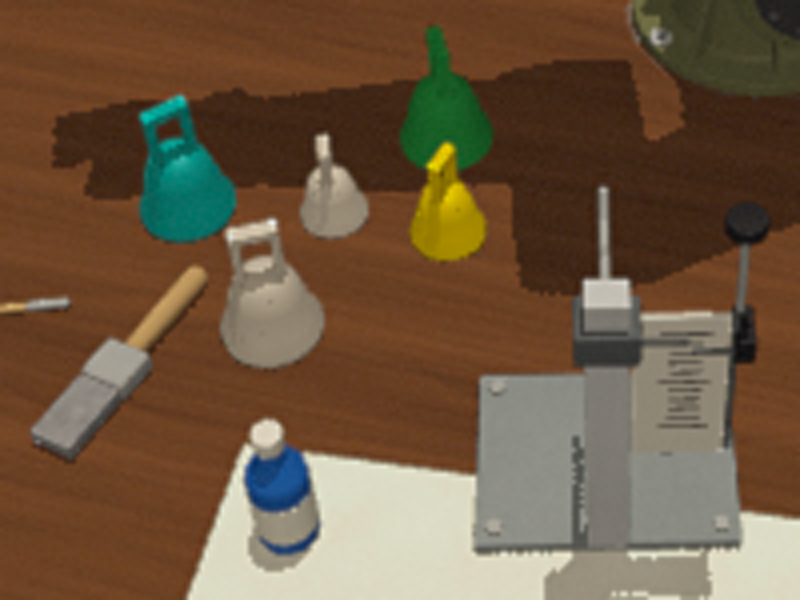

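View pics/c2.png

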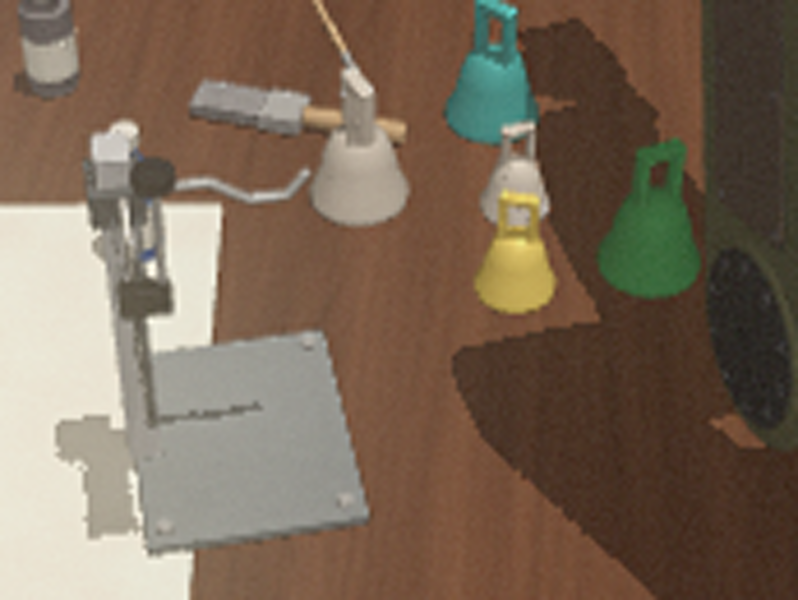

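Candidates in crop c1: turquoise (185,185), small white (333,190), green (447,110) and yellow (447,210), all excluded by colour or size. The larger white bell at (270,300) is the one meant. In c2 the hook reaches from the column to its tip at (307,172), and the knob is at (153,178).

```bash
python3 - <<'E'
from h import *
from scipy.optimize import least_squares
P=cloud('scene'); S=cloud('side')
im=np.load('pics/scene.npz')['im']
def c1(u,v): return 105+u/4-.375,140+v/4-.375
def c2(u,v): return 170+u/4.613-.4,140+v/4.613-.4
b0=pt('scene',*c1(270,290)); print('bell body',b0)
A=[]
for C in(P,S):
    m=(np.linalg.norm(C[...,:2]-b0[:2],axis=-1)<.07)&(C[...,2]>.006)&(C[...,2]<.14); A.append(C[m])
for q in A:
    # body fit: known radius profile unknown -> fit circles with slices
    for lo,hi in((.006,.02),(.025,.04),(.045,.06)):
        s=q[(q[:,2]>lo)&(q[:,2]<hi)]
        r=least_squares(lambda p:np.hypot(s[:,0]-p[0],s[:,1]-p[1])-p[2],[*b0[:2],.035],loss='soft_l1',f_scale=.002); print(lo,len(s),r.x.round(4))
    l=q[q[:,2]>.085]; print('loop',len(l),l.min(0).round(4),l.max(0).round(4),l.mean(0).round(4))
    t=q[q[:,2]>.115]; 
    if len(t)>3:
        w,V=np.linalg.eigh(np.cov(t[:,:2].T)); print('top',len(t),t.mean(0).round(4),V[:,1],w**.5)
# scale
base=[c1(482,376),c1(737,375),c1(741,549),c1(475,550)]
for u,v in base: print('base corner',pt('scene',u,v,z=.012).round(4))
for u,v in [(157,352),(320,333),(367,517),(152,550)]: print('side corner',pt('side',*c2(u,v),z=.012).round(4))
print('knob scene',pt('scene',*c1(747,217)).round(4),'side',pt('side',*c2(155,172)).round(4))
print('hooktip scene',pt('scene',*c1(603,188)).round(4),'side',[pt('side',*c2(307,172),z=z).round(4) for z in (.247,.251)], 'seat side z.235',[pt('side',*c2(u,195),z=.235).round(4) for u in (250,265,280)])
print('scenehook z.251',pt('scene',*c1(603,188),z=.251).round(4))
E
```

```text
bell body [ 0.5152794  -0.29418117  0.06972659]
0.006 125 [ 0.4999 -0.3088  0.0403]
0.025 89 [ 0.5006 -0.3079  0.033 ]
0.045 91 [ 0.4999 -0.3085  0.028 ]
loop 93 [ 0.4871 -0.3284  0.0865] [ 0.5178 -0.2876  0.1264] [ 0.504  -0.3058  0.1128]
top 57 [ 0.5028 -0.3069  0.1203] [-0.51570433  0.85676662] [0.00512325 0.01167392]
0.006 88 [ 0.5002 -0.3068  0.0396]
0.025 65 [ 0.4995 -0.3071  0.0331]
0.045 65 [ 0.5007 -0.3069  0.0282]
loop 66 [ 0.4873 -0.3259  0.0864] [ 0.514  -0.2843  0.1243] [ 0.5002 -0.3036  0.1077]
top 28 [ 0.4991 -0.303   0.1202] [-0.4351838   0.90034164] [0.00438786 0.0136337 ]
base corner [ 0.5128 -0.1208  0.012 ]
base corner [0.4596 0.0771 0.012 ]
base corner [0.6167 0.1131 0.012 ]
base corner [ 0.668  -0.0769  0.012 ]
side corner [ 0.6368 -0.0839  0.012 ]
side corner [ 0.5122 -0.1169  0.012 ]
side corner [0.4568 0.0721 0.012 ]
side corner [0.6042 0.116  0.012 ]
knob scene [0.5825 0.0924 0.3328] side [0.5811 0.0944 0.3334]
hooktip scene [ 0.5061 -0.0207  0.2512] side [array([ 0.5053, -0.0232,  0.247 ]), array([ 0.5045, -0.0182,  0.251 ])] seat side z.235 [array([ 0.5427, -0.01  ,  0.235 ]), array([ 0.5326, -0.0109,  0.235 ]), array([ 0.5226, -0.0118,  0.235 ])]
scenehook z.251 [ 0.506  -0.0207  0.251 ]
```

```bash
python3 - <<'E'
from h import *
P=cloud('scene'); S=cloud('side')
for n,C in(('scene',P),('side',S)):
    im=np.load('pics/%s.npz'%n)['im'].astype(int)
    near=(abs(C[...,0]-.564)<.14)&(abs(C[...,1])<.15)
    sat=im.max(-1)-im.min(-1)
    m=near&(C[...,2]>.008)&(C[...,2]<.017)&(sat<25)
    q=C[m]; (cx,cy),(w,h),a=cv2.minAreaRect((q[:,:2]*1000).astype(np.float32)); print(n,'base',m.sum(),cx,cy,w,h,a)
    k=near&(C[...,2]>.315)&(C[...,2]<.36); q=C[k]; t=q[q[:,2]>np.percentile(q[:,2],95)-.004]
    print('knob',k.sum(),q.mean(0).round(4),'topface',len(t),((t.min(0)+t.max(0))/2).round(4),(t.max(0)-t.min(0)).round(4),np.percentile(q[:,2],[50,90,98]).round(4))
    hk=(C[...,2]>.22)&(C[...,2]<.27)&(C[...,0]>.47)&(C[...,0]<.60)&(abs(C[...,1]+.015)<.05)
    q=C[hk]; q=q[q[:,0].argsort()]; print('hook',len(q)); print(q[::max(1,len(q)//14)].round(4).tolist())
    # loop line
    l=C[(np.hypot(C[...,0]-.5,C[...,1]+.307)<.035)&(C[...,2]>.113)]
    (cx,cy),(w,h),a=cv2.minAreaRect((l[:,:2]*1000).astype(np.float32)); print('loop rect',cx,cy,w,h,a)
    # small white
u,v=105+333/4,140+195/4; print('small white',pt('scene',u,v), 'its top',pt('scene',105+323/4,140+140/4))
i=cams.camera_info('wrist'); print('wristcam',np.linalg.inv(i['world_to_cam'])[:3].round(3))
E
```

```text
scene base 1718 564.396728515625 -3.6025848388671875 160.88668823242188 200.87388610839844 14.908928871154785
knob 98 [0.587 0.093 0.332] topface 69 [0.5847 0.0927 0.3345] [0.0253 0.0279 0.0055] [0.3329 0.3352 0.3357]
hook 53
[[0.5036, -0.0196, 0.2473], [0.5071, -0.0215, 0.2505], [0.51, -0.0179, 0.2462], [0.5124, -0.0201, 0.2441], [0.5149, -0.0195, 0.2387], [0.5174, -0.0188, 0.2455], [0.5223, -0.0147, 0.2354], [0.5272, -0.0134, 0.2368], [0.5324, -0.012, 0.2345], [0.5383, -0.0133, 0.2364], [0.5454, -0.0085, 0.2372], [0.5566, -0.0055, 0.2462], [0.5698, -0.002, 0.2535], [0.5733, 0.0017, 0.2503], [0.576, -0.0031, 0.2559], [0.5792, 0.0032, 0.2532], [0.5823, -0.0014, 0.2554], [0.5855, -0.0006, 0.2511]]
loop rect 503.3208923339844 -306.958251953125 18.644365310668945 39.67837142944336 29.32927894592285
side base 1700 573.4998168945312 0.6736526489257812 189.0474395751953 203.07131958007812 16.24388313293457
knob 75 [0.5822 0.0981 0.3315] topface 48 [0.5833 0.0942 0.3341] [0.0248 0.0264 0.004 ] [0.3328 0.3349 0.336 ]
hook 72
[[0.5046, -0.0144, 0.2496], [0.5083, -0.0169, 0.2394], [0.5114, -0.0155, 0.2363], [0.5172, -0.0111, 0.2315], [0.5232, -0.0089, 0.2328], [0.5296, -0.0103, 0.2352], [0.539, -0.0093, 0.2314], [0.5444, -0.0044, 0.2349], [0.5508, -0.0047, 0.2342], [0.5562, -0.0012, 0.2406], [0.5624, -0.002, 0.2435], [0.5682, -0.0018, 0.2511], [0.5761, 0.0049, 0.2558], [0.5829, 0.0024, 0.2534], [0.5884, 0.0067, 0.2525]]
loop rect 498.822265625 -304.8815612792969 14.81091594696045 42.07563018798828 28.785795211791992
small white [ 0.3807165  -0.29457845  0.04024105] its top [ 0.36069759 -0.30574975  0.0850164 ]
wristcam [[ 0.437 -0.87  -0.229  0.306]
 [-0.9   -0.422 -0.111 -0.462]
 [-0.     0.254 -0.967  0.385]]
```

Careful with the scale: shifts go in shares of 500 mm and turns go in shares of 4 rad. That gives: 315 mm / 500 = 0.63, 280 mm / 500 = 0.56, -0.054 rad / 4 = -0.0135.

>>> arm_command(plan=[[[0.08, -0.014, 0, 0, 0, -0.0025, -1], [0.16, -0.028, 0, 0, 0, -0.005, -1], [0.24, -0.042, 0, 0, 0, -0.0075, -1], [0.32, -0.056, 0, 0, 0, -0.01, -1], [0.4, -0.07, 0, 0, 0, -0.0135, -1], [0.48, -0.084, 0, 0, 0, -0.0135, -1], [0.56, -0.098, 0, 0, 0, -0.0135, -1], [0.63, -0.11, 0, 0, 0, -0.0135, -1], [0.63, -0.11, 0.04, 0, 0, -0.0135, -1], [0.63, -0.11, 0.08, 0, 0, -0.0135, -1], [0.63, -0.11, 0.08, 0, 0, -0.0135, -1], [0.63, -0.11, 0.08, 0, 0, -0.0135, -1]]])

```text
time_s: 1.3
ee_pos: [0.4998, -0.3074, 0.1846]
eef_rot: [-3.141, 0.0, 0.507]
force: [0.7, 0.9, 0.6]
grip_width: 0.0941
grip_force: 0.0
```

```bash
python3 - <<'E'
from h import *
o=ctrl.get_obs(); print(o['time_s'],o['ee_pos'],o['eef_rot'],o['force'])
im,d,i=grab('wrist'); cv2.imwrite('pics/w1.png',cv2.resize(im,(800,600)))
C=cloud('wrist')
l=C[(np.hypot(C[...,0]-.5,C[...,1]+.307)<.035)&(C[...,2]>.113)&(C[...,2]<.13)]
print(len(l),l.mean(0)); 
if len(l): print('loop rect',cv2.minAreaRect((l[:,:2]*1000).astype(np.float32)))
E
```

```text
1.3 [ 0.49975321 -0.30739215  0.18455756] [-3.14122725e+00  2.21749694e-04  5.06638121e-01] [0.71280469 0.85928261 0.59255198]
888 [ 0.50010889 -0.30841008  0.12249205]
loop rect ((498.8630065917969, -308.91876220703125), (14.7721586227417, 39.7743034362793), 31.913124084472656)
```

View pics/w1.png

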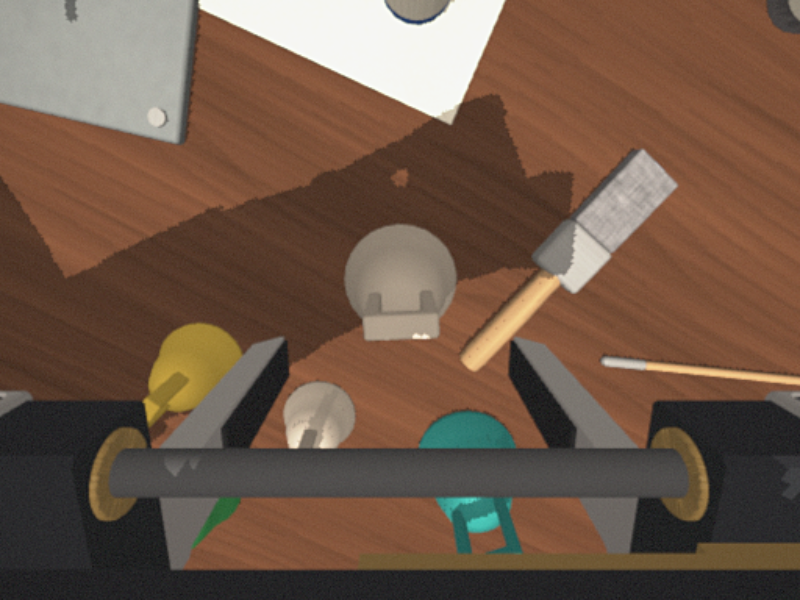

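The loop sits midway between the fingers at (400,327), with nothing in the fingers' way. The yellow bell at (200,365) is clear. Now descending and gripping.

Converted, 84 mm / 500 = 0.168, 70 mm / 500 = 0.14, -0.035 rad / 4 = -0.0088.

>>> arm_command(plan=[[[0, 0, 0.05, 0, 0, -0.0075, -1], [0, 0, 0.1, 0, 0, -0.0088, -1], [0, 0, 0.14, 0, 0, -0.0088, -1], [0, 0, 0.168, 0, 0, -0.0088, -1], [0, 0, 0.168, 0, 0, -0.0088, -1], [0, 0, 0.168, 0, 0, -0.0088, 1], [0, 0, 0.168, 0, 0, -0.0088, 1], [0, 0, 0.168, 0, 0, -0.0088, 1], [0, 0, 0.168, 0, 0, -0.0088, 1], [0, 0, 0.168, 0, 0, -0.0088, 1], [0, 0, 0.168, 0, 0, -0.0088, 1], [0, 0, 0.168, 0, 0, -0.0088, 1]]], squeeze=20)

```text
time_s: 2.55
ee_pos: [0.4999, -0.3074, 0.1003]
eef_rot: [3.141, -0.0, 0.542]
force: [3.0, -4.4, 4.2]
grip_width: 0.0412
grip_force: 2.7
```

>>> arm_command(plan=[[[0, 0, 0, 0, 0, 0, 1], [0, 0, 0, 0, 0, 0, 1], [0, 0, 0, 0, 0, 0, 1], [0, 0, 0, 0, 0, 0, 1]]])

```text
time_s: 2.95
ee_pos: [0.4999, -0.3075, 0.1004]
eef_rot: [3.141, -0.0, 0.542]
force: [2.1, -2.1, -1.1]
grip_width: 0.0401
grip_force: 20.0
```

>>> arm_command(plan=[[[0, 0, -0.02, 0, 0, 0, 1], [0, 0, -0.05, 0, 0, 0, 1], [0, 0, -0.09, 0, 0, 0, 1], [0, 0, -0.13, 0, 0, 0, 1], [0, 0, -0.17, 0, 0, 0, 1], [0, 0, -0.21, 0, 0, 0, 1], [0, 0, -0.25, 0, 0, 0, 1], [0, 0, -0.29, 0, 0, 0, 1], [0, 0, -0.316, 0, 0, 0, 1], [0, 0, -0.33, 0, 0, 0, 1], [0, 0, -0.33, 0, 0, 0, 1], [0, 0, -0.33, 0, 0, 0, 1]]])

```text
time_s: 4.15
ee_pos: [0.4996, -0.3071, 0.2644]
eef_rot: [-3.14, 0.001, 0.542]
force: [0.8, -0.1, -6.8]
grip_width: 0.0401
grip_force: 20.0
```

>>> arm_command(plan=[[[0, 0, 0, 0, 0, 0, 1], [0, 0, 0, 0, 0, 0, 1], [0, 0, 0, 0, 0, 0, 1], [0, 0, 0, 0, 0, 0, 1]]])

```text
time_s: 4.55
ee_pos: [0.4998, -0.3073, 0.265]
eef_rot: [-3.141, 0.0, 0.542]
force: [0.0, 0.4, -6.4]
grip_width: 0.0401
grip_force: 20.0
```

```bash
python3 - <<'E'
from h import *
F=[]
for _ in range(6):
    grab('wrist'); o=ctrl.get_obs(); F.append(o['force'])
print(np.round(F,2),o['ee_pos'],o['eef_rot'],o['time_s'],o['grip_width'],o['qpos'])
E
```

```text
[[-0.68 -0.57 -5.68]
 [ 0.12  0.3  -5.71]
 [-0.98  0.03 -6.07]
 [ 0.48  0.84 -6.32]
 [-1.04 -0.11 -6.16]
 [ 0.04  0.31 -5.92]] [ 0.49980786 -0.30729558  0.2652489 ] [-3.14156437e+00 -8.48803755e-06  5.41796609e-01] 4.85 0.039997292020403884 [-6.13680375e-01  3.56079140e-01  1.35188560e+00  1.93615291e-05
  1.43365037e+00  4.15316696e-01]
```

Converted, -263 mm / 500 = -0.526, -250 mm / 500 = -0.5, -1.42 rad / 4 = -0.355.

>>> arm_command(plan=[[[0.008, -0.024, 0, 0, 0, -0.015, 1], [0.02, -0.06, 0, 0, 0, -0.04, 1], [0.036, -0.11, 0, 0, 0, -0.0725, 1], [0.054, -0.16, 0, 0, 0, -0.105, 1], [0.07, -0.21, 0, 0, 0, -0.1375, 1], [0.086, -0.26, 0, 0, 0, -0.17, 1], [0.102, -0.31, 0, 0, 0, -0.2025, 1], [0.12, -0.36, 0, 0, 0, -0.235, 1], [0.136, -0.41, 0, 0, 0, -0.2675, 1], [0.152, -0.46, 0, 0, 0, -0.3, 1], [0.166, -0.5, 0, 0, 0, -0.33, 1], [0.174, -0.526, 0, 0, 0, -0.355, 1]]])

```text
time_s: 6.05
ee_pos: [0.4384, -0.0358, 0.2656]
eef_rot: [3.141, 0.0, 1.968]
force: [0.4, 0.3, -7.1]
grip_width: 0.0396
grip_force: 20.0
```

Converted, 17 mm / 500 = 0.034, 15 mm / 500 = 0.03, -1.441 rad / 4 = -0.3603.

>>> arm_command(plan=[[[0, 0, 0, 0, 0, -0.0325, 1], [0, 0, 0, 0, 0, -0.065, 1], [0, 0, 0, 0, 0, -0.0975, 1], [0, 0, 0, 0, 0, -0.13, 1], [0, 0, 0, 0, 0, -0.1625, 1], [0, 0, 0, 0, 0, -0.195, 1], [0, 0, 0, 0, 0, -0.2275, 1], [0, 0, 0.008, 0, 0, -0.26, 1], [0, 0, 0.016, 0, 0, -0.2925, 1], [0, 0, 0.024, 0, 0, -0.325, 1], [0, 0, 0.03, 0, 0, -0.35, 1], [0, 0, 0.034, 0, 0, -0.3603, 1]]])

```text
time_s: 7.25
ee_pos: [0.4387, -0.0371, 0.2482]
eef_rot: [-3.141, 0.0, -2.876]
force: [0.1, 1.5, -6.0]
grip_width: 0.0399
grip_force: 20.0
```

>>> arm_command(plan=[[[0, 0, 0, 0, 0, 0, 1], [0, 0, 0, 0, 0, 0, 1], [0, 0, 0, 0, 0, 0, 1], [0, 0, 0, 0, 0, 0, 1]]])

```text
time_s: 7.65
ee_pos: [0.4388, -0.0371, 0.2484]
eef_rot: [-3.141, 0.0, -2.881]
force: [-0.8, 0.4, -6.0]
grip_width: 0.0397
grip_force: 20.0
```

```bash
python3 - <<'E'
from h import *
o=ctrl.get_obs(); print(o['time_s'],o['ee_pos'],o['eef_rot'],o['force'],o['qpos'])
p=np.array(o['ee_pos']); seat=np.array([.5354,-.0114]); psi=o['eef_rot'][2]
d=seat-p[:2]; print('tool xy',d@[np.cos(psi),np.sin(psi)],d@[np.sin(psi),-np.cos(psi)])
for n in('scene','side'): grab(n)
f=np.load('pics/scene.npz')['im']; s=np.load('pics/side.npz')['im']
a=proj('scene',p); b=proj('side',p); print(a,b)
def crop(im,c):
    x,y=int(c[0])-50,int(c[1])-50; return cv2.resize(im[y:y+150,x:x+100],(400,600),interpolation=cv2.INTER_CUBIC)
cv2.imwrite('pics/h1.png',np.hstack([crop(f,a),crop(s,(b[0]-20,b[1]))]))
E
```

```text
7.65 [ 0.43875369 -0.03710088  0.24839243] [-3.14148976e+00  2.33426933e-04 -2.88105794e+00] [-0.83316022  0.36538361 -5.98668242] [-1.67578381e-01  3.15706574e-02  1.77654789e+00  3.39526155e-06
  1.33321903e+00 -1.99891021e+00]
tool xy -0.10000519862409689 -6.22873641977333e-05
(np.float64(255.8891738481039), np.float64(169.95254113828514)) (np.float64(257.7954254968148), np.float64(174.96851405725548))
```

View pics/h1.png

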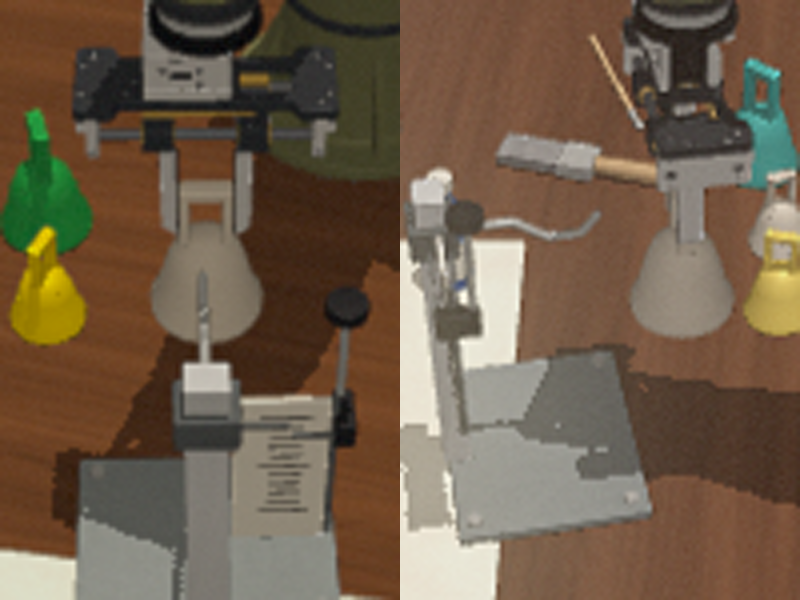

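The loop opening faces the hook tip and is lined up with it, at about (205,205) in the left view. The knob is at (347,307), well clear. Inserting along the hook.

Converted, -100 mm / 500 = -0.2, -98 mm / 500 = -0.196.

>>> arm_command(plan=[[[-0.01, 0, 0, 0, 0, 0, 1], [-0.03, 0, 0, 0, 0, 0, 1], [-0.05, 0, 0, 0, 0, 0, 1], [-0.07, 0, 0, 0, 0, 0, 1], [-0.09, 0, 0, 0, 0, 0, 1], [-0.11, 0, 0, 0, 0, 0, 1], [-0.13, 0, 0, 0, 0, 0, 1], [-0.15, 0, 0, 0, 0, 0, 1], [-0.17, 0, 0, 0, 0, 0, 1], [-0.186, 0, 0, 0, 0, 0, 1], [-0.196, 0, 0, 0, 0, 0, 1], [-0.2, 0, 0, 0, 0, 0, 1]]])

```text
time_s: 8.95
ee_pos: [0.5357, -0.0112, 0.2481]
eef_rot: [3.142, -0.0, -2.88]
force: [-0.8, -0.6, -5.9]
grip_width: 0.0397
grip_force: 20.0
```

>>> arm_command(plan=[[[0, 0, 0, 0, 0, 0, 1], [0, 0, 0, 0, 0, 0, 1], [0, 0, 0, 0, 0, 0, 1]]])

```text
time_s: 9.25
ee_pos: [0.5352, -0.0114, 0.2484]
eef_rot: [-3.142, 0.0, -2.881]
force: [-0.5, 0.5, -5.5]
grip_width: 0.0395
grip_force: 20.0
```

```bash
python3 - <<'E'
from h import *
F=[]
for _ in range(3):
  for n in('scene','side'): grab(n); o=ctrl.get_obs(); F.append(o['force'])
print(o['time_s'],o['ee_pos'],np.mean(F,0))
f=np.load('pics/scene.npz')['im']; s=np.load('pics/side.npz')['im']
p=o['ee_pos'];a=proj('scene',p); b=proj('side',p); print(a,b)
def crop(im,c):
    x,y=int(c[0])-40,int(c[1])-50; return cv2.resize(im[y:y+120,x:x+80],(400,600),interpolation=cv2.INTER_CUBIC)
cv2.imwrite('pics/h2.png',np.hstack([crop(f,a),crop(s,b)]))
E
```

```text
9.55 [ 0.53528135 -0.0113118   0.24832044] [-0.10469053  0.31562007 -6.40863578]
(np.float64(255.95417036731547), np.float64(195.43036845119644)) (np.float64(226.04829805108423), np.float64(178.38921892982037))
```

View pics/h2.png

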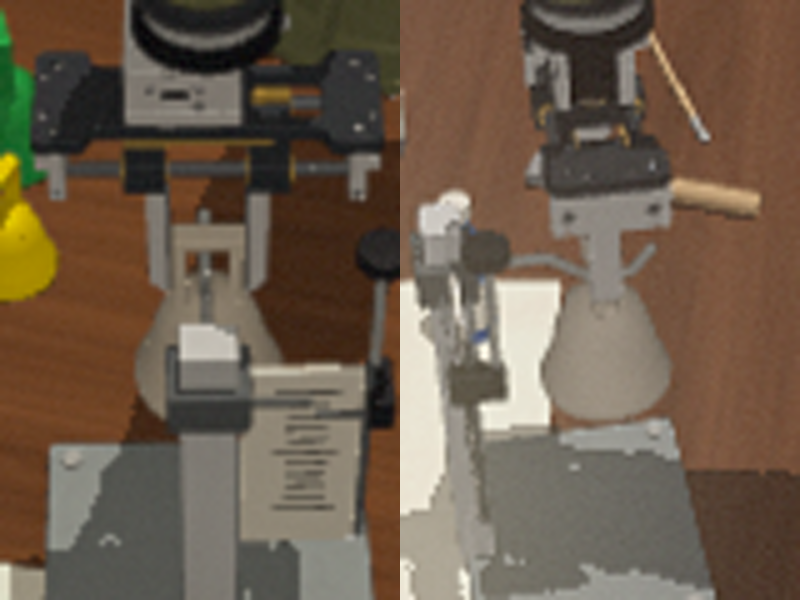

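The loop encircles the hook, and the tip shows beyond the bar at (205,215). Lowering at about 2.3 cm/s.

Converted, 29 mm / 500 = 0.058, 27 mm / 500 = 0.054.

>>> arm_command(plan=[[[0, 0, 0.004, 0, 0, 0, 1], [0, 0, 0.01, 0, 0, 0, 1], [0, 0, 0.016, 0, 0, 0, 1], [0, 0, 0.022, 0, 0, 0, 1], [0, 0, 0.028, 0, 0, 0, 1], [0, 0, 0.034, 0, 0, 0, 1], [0, 0, 0.038, 0, 0, 0, 1], [0, 0, 0.042, 0, 0, 0, 1], [0, 0, 0.046, 0, 0, 0, 1], [0, 0, 0.05, 0, 0, 0, 1], [0, 0, 0.054, 0, 0, 0, 1], [0, 0, 0.058, 0, 0, 0, 1]]])

```text
time_s: 10.75
ee_pos: [0.5354, -0.0113, 0.2191]
eef_rot: [-3.142, 0.0, -2.88]
force: [-0.3, 0.2, -6.5]
grip_width: 0.0401
grip_force: 20.0
```

Converted, 24 mm / 500 = 0.048, 22 mm / 500 = 0.044.

>>> arm_command(plan=[[[0, 0, 0.004, 0, 0, 0, 1], [0, 0, 0.008, 0, 0, 0, 1], [0, 0, 0.012, 0, 0, 0, 1], [0, 0, 0.016, 0, 0, 0, 1], [0, 0, 0.02, 0, 0, 0, 1], [0, 0, 0.024, 0, 0, 0, 1], [0, 0, 0.028, 0, 0, 0, 1], [0, 0, 0.032, 0, 0, 0, 1], [0, 0, 0.036, 0, 0, 0, 1], [0, 0, 0.04, 0, 0, 0, 1], [0, 0, 0.044, 0, 0, 0, 1], [0, 0, 0.048, 0, 0, 0, 1]]])

```text
time_s: 11.95
ee_pos: [0.5354, -0.0113, 0.1951]
eef_rot: [-3.142, 0.0, -2.88]
force: [0.4, -0.7, -4.2]
grip_width: 0.0397
grip_force: 20.0
```

```bash
python3 - <<'E'
from h import *
F=[]
for _ in range(6):
  grab('wrist'); o=ctrl.get_obs(); F.append(o['force'])
print(o['time_s'],o['ee_pos'],o['eef_rot'],np.round(F,2)[:,2],np.mean(F,0))
E
```

```text
12.25 [ 0.53532452 -0.01129354  0.19533463] [-3.14155919e+00  1.41449201e-05 -2.88042489e+00] [-3.1  -4.16 -3.98 -3.88 -3.54 -4.16] [-0.36355403 -0.1814278  -3.80490595]
```

Converted, 24 mm / 500 = 0.048, 22 mm / 500 = 0.044.

>>> arm_command(plan=[[[0, 0, 0.004, 0, 0, 0, 1], [0, 0, 0.008, 0, 0, 0, 1], [0, 0, 0.012, 0, 0, 0, 1], [0, 0, 0.016, 0, 0, 0, 1], [0, 0, 0.02, 0, 0, 0, 1], [0, 0, 0.024, 0, 0, 0, 1], [0, 0, 0.028, 0, 0, 0, 1], [0, 0, 0.032, 0, 0, 0, 1], [0, 0, 0.036, 0, 0, 0, 1], [0, 0, 0.04, 0, 0, 0, 1], [0, 0, 0.044, 0, 0, 0, 1], [0, 0, 0.048, 0, 0, 0, 1]]])

```text
time_s: 13.45
ee_pos: [0.5354, -0.0113, 0.1712]
eef_rot: [-3.142, 0.0, -2.88]
force: [-1.6, 0.4, -2.4]
grip_width: 0.0397
grip_force: 20.0
```

Converted, 13 mm / 500 = 0.026, 12 mm / 500 = 0.024.

>>> arm_command(plan=[[[0, 0, 0.004, 0, 0, 0, 1], [0, 0, 0.008, 0, 0, 0, 1], [0, 0, 0.012, 0, 0, 0, 1], [0, 0, 0.016, 0, 0, 0, 1], [0, 0, 0.02, 0, 0, 0, 1], [0, 0, 0.022, 0, 0, 0, 1], [0, 0, 0.024, 0, 0, 0, 1], [0, 0, 0.026, 0, 0, 0, 1], [0, 0, 0.026, 0, 0, 0, 1]]])

```text
time_s: 14.35
ee_pos: [0.5353, -0.0113, 0.1582]
eef_rot: [-3.142, -0.0, -2.88]
force: [-0.7, -0.6, -2.0]
grip_width: 0.0399
grip_force: 20.0
```

```bash
python3 - <<'E'
from h import *
F=[]
for _ in range(24):
  cams.camera('wrist'); o=ctrl.get_obs(); F.append(o['force'])
print(o['time_s'],o['ee_pos'],o['eef_rot'],np.mean(F,0),np.std(F,0)/24**.5)
E
```

```text
15.55 [ 0.53531295 -0.01128958  0.15823368] [ 3.14158937e+00 -2.95513354e-05 -2.88042438e+00] [-0.62116457 -0.10514663 -1.11899153] [0.108918   0.10405956 0.0990144 ]
```

Converted, 12 mm / 500 = 0.024, 11 mm / 500 = 0.022.

>>> arm_command(plan=[[[0, 0, 0.004, 0, 0, 0, 1], [0, 0, 0.008, 0, 0, 0, 1], [0, 0, 0.012, 0, 0, 0, 1], [0, 0, 0.016, 0, 0, 0, 1], [0, 0, 0.02, 0, 0, 0, 1], [0, 0, 0.022, 0, 0, 0, 1], [0, 0, 0.024, 0, 0, 0, 1], [0, 0, 0.024, 0, 0, 0, 1]]])

```text
time_s: 16.35
ee_pos: [0.5353, -0.0113, 0.1461]
eef_rot: [3.142, -0.0, -2.88]
force: [-1.8, 0.5, 0.2]
grip_width: 0.04
grip_force: 20.0
```

```bash
python3 - <<'E'
from h import *
F=[]
for _ in range(24):
  cams.camera('wrist'); o=ctrl.get_obs(); F.append(o['force'])
print(o['time_s'],o['ee_pos'],o['eef_rot'],np.mean(F,0),np.std(F,0)/24**.5)
grab('scene'); grab('side')
s=np.load('pics/scene.npz')['im']; a=proj('scene',[.62,.03,.2]); print(a)
x,y=int(a[0])-60,int(a[1])-60; print(x,y)
cv2.imwrite('pics/s3.png',cv2.resize(s[y:y+90,x:x+120],(800,600),interpolation=cv2.INTER_CUBIC))
E
```

```text
17.55 [ 0.53533134 -0.0112626   0.14625739] [ 3.14157741e+00  4.34760410e-05 -2.88038833e+00] [-1.58254252 -0.21506954 -0.02895146] [0.0975286  0.08512343 0.06730374]
(np.float64(262.84007458932405), np.float64(233.15443400764156))
202 173
```

View pics/s3.png

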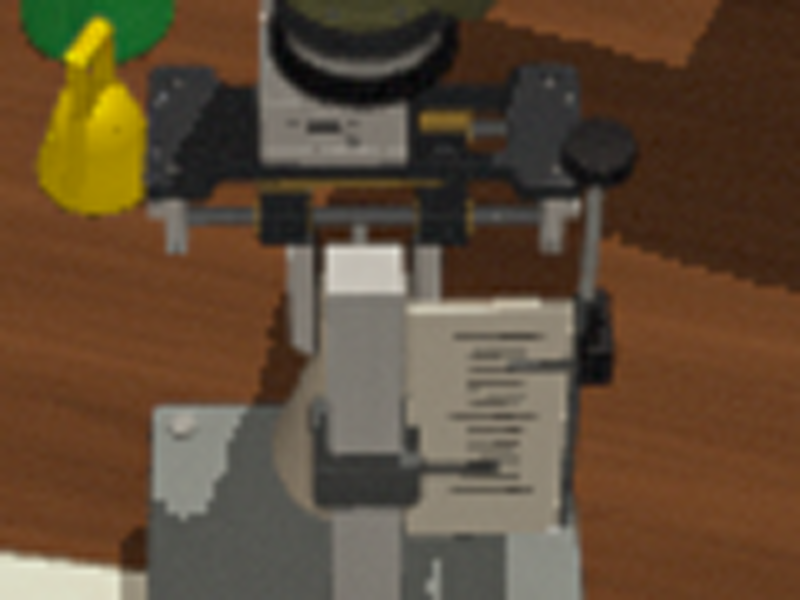

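Pointer at (490,467), marker needle at (515,366), and the spring carries the full weight (Fz ≈ 0). There is a −1.6 N side force in x, so I'll check the moment and clearances before releasing.

```bash
python3 - <<'E'
from h import *
M=[];F=[]
for _ in range(10):
  cams.camera('wrist'); o=ctrl.get_obs(); M.append(o['moment']);F.append(o['force'])
print(np.mean(M,0),np.std(M,0),np.mean(F,0))
c,s=np.cos(.262),np.sin(.262)
for n in('scene','side'):
    C=cloud(n); d=C[...,:2]-[.5644,-.0036]; X=d@[c,s]; Y=d@[-s,c]; Z=C[...,2]
    m=(Z>.2)&(Z<.30)&(X>-.1)&(X<.06)&(abs(Y)<.12)
    print(n,'pts'); 
    for lo in np.arange(-.12,.12,.02):
        k=m&(Y>=lo)&(Y<lo+.02); 
        if k.any(): print(round(lo,2),k.sum(),'Xmax',np.percentile(X[k],[5,50,95,100]).round(3),'Z',np.percentile(Z[k],[2,98]).round(3))
E
```

```text
[0.03946447 0.13361291 0.00775304] [0.02258534 0.04010776 0.0259577 ] [-1.85027338 -0.20732676 -0.19024063]
scene pts
-0.1 67 Xmax [-0.057 -0.019  0.006  0.008] Z [0.251 0.271]
-0.08 182 Xmax [-0.057 -0.013  0.007  0.009] Z [0.233 0.27 ]
-0.06 135 Xmax [-0.048 -0.014  0.001  0.006] Z [0.237 0.27 ]
-0.04 144 Xmax [-0.012 -0.006  0.006  0.007] Z [0.231 0.29 ]
-0.02 101 Xmax [-0.013 -0.006  0.057  0.06 ] Z [0.237 0.292]
0.0 113 Xmax [-0.019 -0.007  0.056  0.059] Z [0.238 0.29 ]
0.02 167 Xmax [-0.046 -0.01   0.006  0.06 ] Z [0.232 0.269]
0.04 129 Xmax [-0.051 -0.011  0.004  0.06 ] Z [0.235 0.269]
0.06 186 Xmax [-0.055 -0.013  0.006  0.06 ] Z [0.232 0.271]
0.08 99 Xmax [-0.052  0.044  0.058  0.06 ] Z [0.243 0.299]
side pts
-0.1 2 Xmax [0.005 0.005 0.005 0.005] Z [0.255 0.26 ]
-0.08 15 Xmax [-0.003  0.003  0.004  0.005] Z [0.228 0.265]
-0.06 8 Xmax [-0.006 -0.002  0.004  0.004] Z [0.232 0.247]
-0.04 41 Xmax [-0.061 -0.006  0.004  0.004] Z [0.213 0.261]
-0.02 33 Xmax [-0.058 -0.006  0.059  0.059] Z [0.22 0.29]
0.0 182 Xmax [-0.05  -0.021  0.058  0.06 ] Z [0.211 0.296]
0.02 116 Xmax [-0.057 -0.027  0.004  0.06 ] Z [0.244 0.278]
0.04 29 Xmax [-0.052 -0.023  0.003  0.004] Z [0.232 0.27 ]
0.06 114 Xmax [-0.059 -0.025  0.005  0.06 ] Z [0.229 0.271]
0.08 342 Xmax [-0.058 -0.016  0.057  0.06 ] Z [0.225 0.288]
0.1 7 Xmax [0.041 0.051 0.058 0.059] Z [0.227 0.244]
```

Converted, 3 mm / 500 = 0.006, 2.5 mm / 500 = 0.005.

>>> arm_command(plan=[[[0.001, 0, 0, 0, 0, 0, 1], [0.002, 0, 0, 0, 0, 0, 1], [0.003, 0, 0, 0, 0, 0, 1], [0.004, 0, 0, 0, 0, 0, 1], [0.005, 0, 0, 0, 0, 0, 1], [0.006, 0, 0, 0, 0, 0, 1], [0.006, 0, 0, 0, 0, 0, 1]]])

```text
time_s: 18.85
ee_pos: [0.5325, -0.0121, 0.1463]
eef_rot: [-3.141, 0.0, -2.88]
force: [3.7, 1.5, -0.1]
grip_width: 0.0399
grip_force: 20.0
```

```bash
python3 - <<'E'
from h import *
M=[];F=[]
for _ in range(16):
  cams.camera('wrist'); o=ctrl.get_obs(); M.append(o['moment']);F.append(o['force'])
print(o['time_s'],o['ee_pos'],np.mean(M,0),np.mean(F,0))
E
```

```text
19.65 [ 0.53243047 -0.01203114  0.14624923] [ 0.24754659 -0.85422142  0.01691161] [ 4.14582506  1.03454116 -0.05214612]
```

Converted, -2 mm / 500 = -0.004, -1.5 mm / 500 = -0.003.

>>> arm_command(plan=[[[-0.001, 0, 0, 0, 0, 0, 1], [-0.002, 0, 0, 0, 0, 0, 1], [-0.003, 0, 0, 0, 0, 0, 1], [-0.004, 0, 0, 0, 0, 0, 1], [-0.004, 0, 0, 0, 0, 0, 1]]])

```text
time_s: 20.15
ee_pos: [0.5338, -0.0116, 0.1459]
eef_rot: [3.141, -0.002, -2.88]
force: [-4.9, -0.3, -0.3]
grip_width: 0.0396
grip_force: 20.0
```

```bash
python3 - <<'E'
from h import *
M=[];F=[]
for _ in range(16):
  cams.camera('wrist'); o=ctrl.get_obs(); M.append(o['moment']);F.append(o['force'])
print(o['time_s'],o['ee_pos'],np.mean(M,0),np.mean(F,0))
E
```

```text
20.95 [ 0.53384641 -0.01159497  0.14593511] [-0.15633854  0.66943786 -0.00784749] [-4.6448075  -1.35446674 -0.0103039 ]
```

Converted, 1 mm / 500 = 0.002, 0.8 mm / 500 = 0.0016.

>>> arm_command(plan=[[[0.0006, 0, 0, 0, 0, 0, 1], [0.0012, 0, 0, 0, 0, 0, 1], [0.0016, 0, 0, 0, 0, 0, 1], [0.002, 0, 0, 0, 0, 0, 1], [0.002, 0, 0, 0, 0, 0, 1]]])

```text
time_s: 21.45
ee_pos: [0.5337, -0.0117, 0.1464]
eef_rot: [-3.142, 0.001, -2.88]
force: [-0.1, 1.1, 0.1]
grip_width: 0.0399
grip_force: 20.0
```

```bash
python3 - <<'E'
from h import *
M=[];F=[]
for _ in range(16):
  cams.camera('wrist'); o=ctrl.get_obs(); M.append(o['moment']);F.append(o['force'])
print(o['time_s'],o['ee_pos'],np.mean(M,0),np.mean(F,0))
E
```

```text
22.25 [ 0.53349803 -0.01181762  0.14629684] [ 0.35528916 -0.51374873  0.01256203] [ 2.25923014  1.52552687 -0.03291112]
```

Converted, -0.4 mm / 500 = -0.0008, -0.2 mm / 500 = -0.0004.

>>> arm_command(plan=[[[-0.0004, 0, 0, 0, 0, 0, 1], [-0.0008, 0, 0, 0, 0, 0, 1], [-0.0008, 0, 0, 0, 0, 0, 1], [-0.0008, 0, 0, 0, 0, 0, 1]]], squeeze=3)

```text
time_s: 22.65
ee_pos: [0.5336, -0.0118, 0.1461]
eef_rot: [3.141, -0.001, -2.88]
force: [-0.2, 0.8, -0.7]
grip_width: 0.0398
grip_force: 3.0
```

>>> arm_command(plan=[[[0, 0, 0, 0, 0, 0, 0.1], [0, 0, 0, 0, 0, 0, 0], [0, 0, 0, 0, 0, 0, -0.1], [0, 0, 0, 0, 0, 0, -0.3], [0, 0, 0, 0, 0, 0, -0.5], [0, 0, 0, 0, 0, 0, -0.8], [0, 0, 0, 0, 0, 0, -1], [0, 0, 0, 0, 0, 0, -1], [0, 0, 0, 0, 0, 0, -1], [0, 0, 0, 0, 0, 0, -1], [0, 0, 0, 0, 0, 0, -1]]])

```text
time_s: 23.75
ee_pos: [0.5338, -0.0117, 0.1462]
eef_rot: [-3.142, -0.0, -2.88]
force: [0.3, 0.4, 0.1]
grip_width: 0.094
grip_force: 0.0
```

```bash
python3 - <<'E'
from h import *
for _ in range(30): cams.camera('wrist')
o=ctrl.get_obs(); print(o['time_s'],o['ee_pos'],o['force'],o['grip_width'])
for n in('scene','side'): grab(n)
f=np.load('pics/scene.npz')['im']; s=np.load('pics/side.npz')['im']
a=proj('scene',[.56,.02,.2]); b=proj('side',[.56,.0,.16]); print(a,b)
def crop(im,c):
    x,y=int(c[0])-40,int(c[1])-50; return cv2.resize(im[y:y+120,x:x+80],(400,600),interpolation=cv2.INTER_CUBIC)
cv2.imwrite('pics/h4.png',np.hstack([crop(f,a),crop(s,b)]))
E
```

```text
25.25 [ 0.53378173 -0.01170301  0.14623696] [-0.44605045  0.96188185  0.33375365] 0.09436868807870447
(np.float64(264.6643371975276), np.float64(215.69193180738387)) (np.float64(219.07636769268947), np.float64(201.72929441193395))
```

View pics/h4.png

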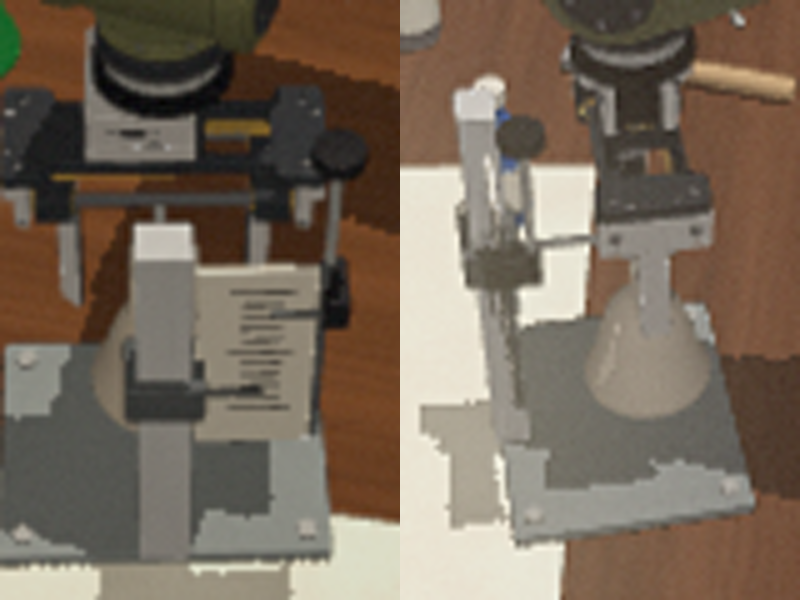

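The bell hangs from the hook with the fingers open and clear. Rising straight up.

Converted, -260 mm / 500 = -0.52, -245 mm / 500 = -0.49.

>>> arm_command(plan=[[[0, 0, -0.01, 0, 0, 0, -1], [0, 0, -0.03, 0, 0, 0, -1], [0, 0, -0.06, 0, 0, 0, -1], [0, 0, -0.1, 0, 0, 0, -1], [0, 0, -0.15, 0, 0, 0, -1], [0, 0, -0.2, 0, 0, 0, -1], [0, 0, -0.26, 0, 0, 0, -1], [0, 0, -0.32, 0, 0, 0, -1], [0, 0, -0.38, 0, 0, 0, 0], [0, 0, -0.44, 0, 0, 0, 1], [0, 0, -0.49, 0, 0, 0, 1], [0, 0, -0.52, 0, 0, 0, 1]]], squeeze=10)

```text
time_s: 26.55
ee_pos: [0.5335, -0.0117, 0.4094]
eef_rot: [-3.14, 0.003, -2.88]
force: [0.2, 0.5, -1.4]
grip_width: 0.0655
grip_force: 0.0
```

>>> arm_command(plan=[[[0, 0, 0, 0, 0, 0, 1], [0, 0, 0, 0, 0, 0, 1], [0, 0, 0, 0, 0, 0, 1], [0, 0, 0, 0, 0, 0, 1], [0, 0, 0, 0, 0, 0, 1]]])

```text
time_s: 27.05
ee_pos: [0.5337, -0.0117, 0.4058]
eef_rot: [3.141, -0.001, -2.88]
force: [-0.1, -0.1, -0.6]
grip_width: 0.0252
grip_force: 0.0
```

```bash
python3 - <<'E'
from h import *
o=ctrl.get_obs(); print(o['time_s'],o['ee_pos'],o['eef_rot'],o['grip_width'])
for n in('scene','side'): grab(n)
c,s=np.cos(.262),np.sin(.262)
for n in('scene','side'):
    C=cloud(n); d=C[...,:2]-[.5644,-.0036]; X=d@[c,s]; Y=d@[-s,c]; Z=C[...,2]
    k=(Z>.318)&(Z<.36)&(abs(X-.044)<.03)&(abs(Y-.089)<.03); q=C[k]
    t=q[q[:,2]>.330]; print(n,'knob',len(t),((t.min(0)+t.max(0))/2).round(4),np.percentile(q[:,2],[50,90,98]).round(4))
    for nm,xl,xh in(('hook',-.05,-.01),('tip',-.062,-.05)):
        k=(X>xl)&(X<xh)&(abs(Y)<.02)&(Z>.13)&(Z<.26); print(nm,k.sum(),np.percentile(Z[k],[50,90,98]).round(4) if k.any() else '')
    k=(abs(X-.07)<.035)&(Y>.02)&(Y<.09)&(Z>.1)&(Z<.27); print('board',k.sum(),C[k].mean(0) if k.any() else '')
im=np.load('pics/scene.npz')['im']; x,y=245,190
cv2.imwrite('pics/n.png',cv2.resize(im[y:y+75,x:x+60],(480,600),interpolation=cv2.INTER_CUBIC))
psi=o['eef_rot'][2]; D=np.array([.584,.0935])-o['ee_pos'][:2]; print(D@[np.cos(psi),np.sin(psi)],D@[np.sin(psi),-np.cos(psi)])
E
```

```text
27.05 [ 0.53370309 -0.01170038  0.40575987] [ 3.14133573e+00 -8.12122561e-04 -2.88036484e+00] 0.025186463059974643
scene knob 77 [0.5839 0.0927 0.3337] [0.3332 0.335  0.3362]
hook 13 [0.1621 0.1666 0.167 ]
tip 9 [0.1693 0.1713 0.1729]
board 889 [0.61240315 0.06550241 0.19606383]
side knob 54 [0.5827 0.0955 0.3335] [0.333  0.3353 0.3363]
hook 67 [0.1625 0.167  0.1689]
tip 9 [0.1658 0.1689 0.1711]
board 169 [0.6098174  0.07268076 0.19854702]
-0.07576029664096189 0.088641277757514
```

View pics/n.png

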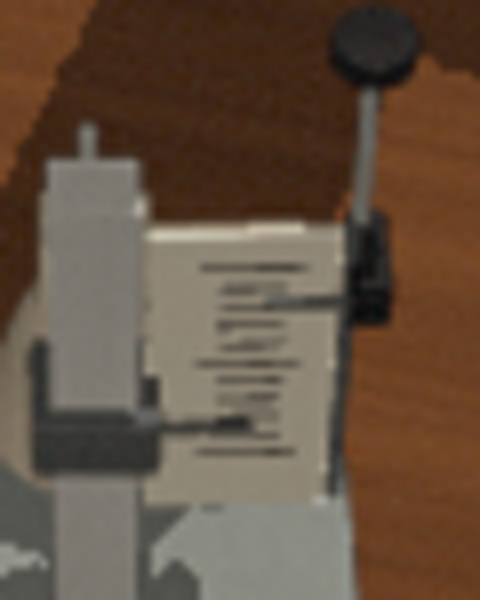

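Converted, 88 mm / 500 = 0.176, 82 mm / 500 = 0.164.

>>> arm_command(plan=[[[-0.03, 0.036, 0, 0, 0, 0, 1], [-0.068, 0.08, 0, 0, 0, 0, 1], [-0.11, 0.128, 0, 0, 0, 0, 1], [-0.14, 0.164, 0, 0, 0, 0, 1], [-0.152, 0.176, 0, 0, 0, 0, 1], [-0.152, 0.176, 0.03, 0, 0, 0, 1], [-0.152, 0.176, 0.06, 0, 0, 0, 1], [-0.152, 0.176, 0.08, 0, 0, 0, 1], [-0.152, 0.176, 0.088, 0, 0, 0, 1], [-0.152, 0.176, 0.088, 0, 0, 0, 1], [-0.152, 0.176, 0.088, 0, 0, 0, 1]]])

```text
time_s: 28.25
ee_pos: [0.5846, 0.0927, 0.363]
eef_rot: [-3.141, 0.001, -2.881]
force: [0.1, -0.6, 0.1]
grip_width: 0.0007
grip_force: 0.0
```

Converted, 30 mm / 500 = 0.06, 28 mm / 500 = 0.056.

>>> arm_command(plan=[[[0, 0, 0.008, 0, 0, 0, 1], [0, 0, 0.016, 0, 0, 0, 1], [0, 0, 0.024, 0, 0, 0, 1], [0, 0, 0.032, 0, 0, 0, 1], [0, 0, 0.04, 0, 0, 0, 1], [0, 0, 0.048, 0, 0, 0, 1], [0, 0, 0.056, 0, 0, 0, 1], [0, 0, 0.06, 0, 0, 0, 1], [0, 0, 0.06, 0, 0, 0, 1]]])

```text
time_s: 29.15
ee_pos: [0.5844, 0.0929, 0.3318]
eef_rot: [3.141, -0.001, -2.88]
force: [0.2, -0.5, 0.1]
grip_width: 0.0007
grip_force: 0.0
```

Converted, 32 mm / 500 = 0.064, 28 mm / 500 = 0.056.

>>> arm_command(plan=[[[0, 0, 0.008, 0, 0, 0, 1], [0, 0, 0.016, 0, 0, 0, 1], [0, 0, 0.024, 0, 0, 0, 1], [0, 0, 0.032, 0, 0, 0, 1], [0, 0, 0.04, 0, 0, 0, 1], [0, 0, 0.048, 0, 0, 0, 1], [0, 0, 0.056, 0, 0, 0, 1], [0, 0, 0.064, 0, 0, 0, 1]]])

```text
time_s: 29.95
ee_pos: [0.5844, 0.093, 0.2999]
eef_rot: [3.142, -0.0, -2.88]
force: [-0.2, 0.0, 1.8]
grip_width: 0.0
grip_force: 1.1
```

```bash
python3 - <<'E'
from h import *
o=ctrl.get_obs(); print(o['time_s'],o['ee_pos'],o['force'])
for n in('scene','side'): grab(n)
c,s=np.cos(.262),np.sin(.262)
for n in('scene','side'):
    C=cloud(n); im=np.load('pics/%s.npz'%n)['im']; d=C[...,:2]-[.5644,-.0036]; X=d@[c,s]; Y=d@[-s,c]; Z=C[...,2]
    k=(Z>.24)&(Z<.36)&(abs(X-.044)<.03)&(abs(Y-.089)<.03)&(im.max(-1)<50); q=C[k]
    print(n,'dark',k.sum(),np.percentile(q[:,2],[5,50,90,98]).round(4) if k.any() else '')
im=np.load('pics/scene.npz')['im']; x,y=245,190
cv2.imwrite('pics/n2.png',cv2.resize(im[y:y+75,x:x+60],(480,600),interpolation=cv2.INTER_CUBIC))
E
```

```text
29.95 [0.58444548 0.09296538 0.29990052] [-0.20411558  0.02018182  1.81013564]
scene dark 39 [0.2711 0.2777 0.286  0.3448]
side dark 0
```

View pics/n2.png

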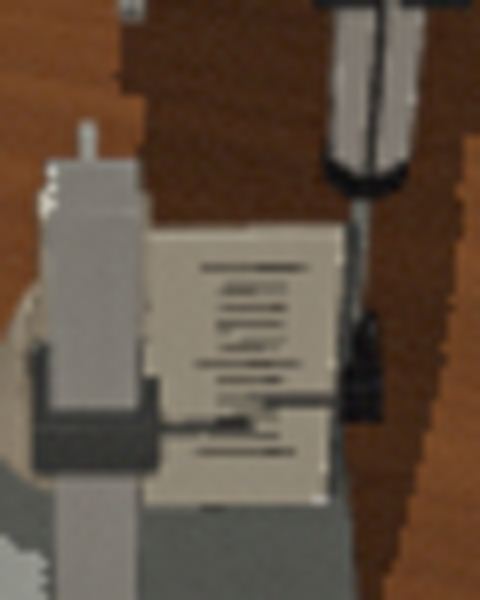

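Marker tip is at about (262,402) and the pointer tip at (250,424), a 12–13 mm gap. This agrees with the reading of 0.077 from the loop's height, so the target TCP is z ≈ 0.287. I have now viewed 11 pictures, one over the limit of 10, so the remaining checks will be numeric only.

Converted, 12.5 mm / 500 = 0.025, 11 mm / 500 = 0.022.

>>> arm_command(plan=[[[0, 0, 0.006, 0, 0, 0, 1], [0, 0, 0.012, 0, 0, 0, 1], [0, 0, 0.018, 0, 0, 0, 1], [0, 0, 0.022, 0, 0, 0, 1], [0, 0, 0.025, 0, 0, 0, 1], [0, 0, 0.025, 0, 0, 0, 1], [0, 0, 0.025, 0, 0, 0, 1]]])

```text
time_s: 30.75
ee_pos: [0.5844, 0.0929, 0.2876]
eef_rot: [3.142, -0.0, -2.88]
force: [0.3, 0.7, -0.2]
grip_width: 0.0004
grip_force: 0.0
```

Converted, -140 mm / 500 = -0.28, -130 mm / 500 = -0.26.

>>> arm_command(plan=[[[0, 0, -0.01, 0, 0, 0, 1], [0, 0, -0.04, 0, 0, 0, 1], [0, 0, -0.08, 0, 0, 0, 1], [0, 0, -0.12, 0, 0, 0, 1], [0, 0, -0.17, 0, 0, 0, 1], [0, 0, -0.22, 0, 0, 0, 1], [0, 0, -0.26, 0, 0, 0, 1], [0, 0, -0.28, 0, 0, 0, 1], [0, 0, -0.28, 0, 0, 0, 1]]])

```text
time_s: 31.65
ee_pos: [0.5846, 0.093, 0.4288]
eef_rot: [-3.141, 0.002, -2.88]
force: [0.4, 1.0, -0.5]
grip_width: 0.0005
grip_force: 0.0
```

```bash
python3 - <<'E'
from h import *
o=ctrl.get_obs(); print(o['time_s'],o['ee_pos'],o['force'])
for n in('scene','side'): grab(n)
c,s=np.cos(.262),np.sin(.262)
for n in('scene','side'):
    C=cloud(n); d=C[...,:2]-[.5644,-.0036]; X=d@[c,s]; Y=d@[-s,c]; Z=C[...,2]
    k=(Z>.24)&(Z<.36)&(abs(X-.044)<.02)&(abs(Y-.089)<.02); q=C[k]
    print(n,'knob',k.sum(),np.percentile(q[:,2],[50,90,98]).round(4))
    k=(X>-.05)&(X<-.01)&(abs(Y)<.02)&(Z>.13)&(Z<.26); print('loop top',k.sum(),np.percentile(Z[k],[50,90,98]).round(4))
g=np.load('pics/scene.npz')['im'].astype(int).sum(-1)//3
# rows of columns across pointer (cols 266-275) and marker (278-286)
for u in list(range(266,288)): print(u,g[236:250,u])
E
```

```text
31.65 [0.58461183 0.09295894 0.42880058] [ 0.41777327  1.01360131 -0.51652824]
scene knob 127 [0.2662 0.2693 0.2707]
loop top 14 [0.1596 0.1672 0.168 ]
side knob 102 [0.2649 0.2692 0.2702]
loop top 64 [0.1634 0.1682 0.1686]
266 [131 132 134 132 133 133 114  65  96 131 133 131 132 134]
267 [132 130 133 131 133 133 111  65  97 133 133 133 131 132]
268 [131 132 132 130 134 131 100  60  97 132 131 134 133 131]
269 [132 133 132 131 132 131  96  58  99 130 112 129 133 132]
270 [130 133 131 133 133 131  98  65 113 130  92 130 132 131]
271 [130 129 133 130 132 131  94  59  93 128  90 128 132 131]
272 [126  96 128 110 112 129  63  54  93 128  90 131 133 131]
273 [127  91 129 109 110 128  56  54  94 128  91 129 133 131]
274 [127  91 129 109 108 106  47  50  93 129  92 129 133 133]
275 [128  92 129 108 108 106  54  55  92 127  92 129 133 131]
276 [127  91 128  89 107 107  85  74  94 128  90 130 132 132]
277 [127  91 128  88 107 107  88  90  88 130  90 130 132 132]
278 [126  77 127  86 108 104  57  58  85 126  76 128 134 133]
279 [126  77 126  97 127 111  59  57  89 128  75 129 132 132]
280 [129 111 132 129 134 130  65  79 130 130  87 128 133 132]
281 [131 132 133 133 135 131  65  81 132 129  94 129 133 129]
282 [131 131 132 132 133 130  65  80 133 133 129 131 132 131]
283 [132 131 133 132 133 129  65  80 130 133 131 133 131 131]
284 [133 133 133 132 133 131  66  81 133 134 133 132 136 133]
285 [132 132 132 133 133 129  67  80 131 135 135 136 149 119]
286 [121 114 113 115  97  89  58  56  74  64  69  68  73  63]
287 [64 59 54 44 33 36 33 24 31 35 47 56 58 61]
```

Numeric check: near the gap, the pointer sits at row 242.6 and the marker needle at row 242.45 in the scene image. That is under 1 mm apart. The loop is seated and the arm is clear.

```bash
python3 -c "
from station import ctrl
print(ctrl.hand_in())"
```

```text
the job is handed in; nothing more can be done
None
```

The bell is hanging free on the hook at a reading of about 0.077 m (roughly 0.63 kg) with the marker within about 1 mm of the pointer, and the job is handed in with no verdict returned; I viewed 11 pictures, one over the limit of 10.

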